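# Press the end cap home on a filter cartridge with a ratchet ram

### The job

Lay the loose filter cartridge in the cradle of the bench ratchet press, its protruding end cap toward the ram, and let go of it. Pump the press's trigger lever until the ram has pushed the cap fully home, stopping as soon as the lever goes hard and stops short - never force it, and do not push the ram or the cap by hand. Then press the release button so that the ram springs all the way back, leaving the capped cartridge lying in the cradle and the things around it where they are.

Things in the scene. Friction and masses are not known exactly. Their poses are not given: they have to be found in the camera images.
- press: Bench ratchet press screwed to the worktop: aluminium bed 100 x 372 x 12 mm, long along its y. From +y to -y: fixed jaw, cradle, ram, grey housing (x +-26, y -130 to -30 mm, top 85 mm high), black pump lever. Origin: on the worktop, y = 0 of all press measures; z up. The ram slides along y, its axis at x = 0, 50 mm above the worktop.
- seat (a point): Where the cartridge's underside centre lies when it is in the cradle with its back end against the fixed jaw: on the cradle rail, 32 mm above the worktop, x = 0, y = +110 mm on the press; axes as the press. Laid up to 10 mm short of it (toward -y, the ram) is fine: the ram pushes it back against the jaw.
- cradle (a point): Middle of the cradle, on its rail (22 mm wide, top 32 mm high, y 35 to 155 mm on the press). Two pairs of guide posts, at y 69 to 81 and 137 to 149 mm, stand 41 mm apart inside, flared outward above 48 mm, 62 mm high. Between the pairs 56 mm is free for fingers, down to the bed (12 mm high). This point: x = 0, y = +109 mm, z = 32 mm.
- jaw_face (a point): Centre of the fixed jaw's flat inner face (70 mm wide, top 77 mm high), facing the ram: x = 0, y = +155 mm, 50 mm above the worktop.
- cartridge: Loose white filter cartridge, about 0.25 kg: 30 x 30 mm section, 90 mm long along its y, a square collar 36 x 36 x 14 mm at each end, on which it lies flat. Grip it across x on the 62 mm between the collars. Origin: centre of its underside at collar level (long axis 18 mm above); z up. Cap at its -y end; in the press its y runs along the press's y, so the cap faces the ram.
- cap_gap (a joint): How far the end cap still stands out of the cartridge, m: 0 = fully home (flange flat on the collar), 0.007 to 0.012 at the start. A tight plug: it takes about 7 N to slide and stays where it is.
- cap: The grey round end cap: flange 32 mm across, 8 mm thick, on the cartridge's long axis at its -y end, with a thinner plug (22 mm) seen between flange and collar. Origin: centre of the flange's inner face, 45 mm + cap_gap from the cartridge's middle. Not to be pushed with the fingers.
- cap_face (a point): Centre of the cap's outer face, which the ram pushes; 53 mm + cap_gap from the cartridge's middle.
- ram: Moving jaw: 16 mm square steel bar, saw teeth (8 mm pitch) underneath, a round rubber pad 32 mm across in front; runs through the housing, 50 mm above the worktop. Not to be pushed by hand. A spring of about 3 N pulls it back, a pawl catches it every 8 mm. More than 45 N of it on the cartridge would be forcing.
- ram_travel (a joint): Travel of the ram toward the fixed jaw, m: 0 = fully back (0 to 0.015 at the start); with the cartridge against the jaw and the cap home it is at about 0.037. Caught at 0.001, 0.009, 0.017, 0.025 and 0.033.
- ram_face (a point): Centre of the front face of the ram's rubber pad; at y = +20 mm on the press when the ram is fully back.
- trigger_angle (a joint): Lever angle, rad: 0 = up, 0.36 = down on its own stop. Springs up by itself (2 N); let it come fully up between strokes. A full stroke moves the ram 10 mm, one 8 mm tooth is caught. Ram meets cap: a short bump. Pushing the cap: 5 to 9 N on the lever. Cap home: it goes hard (2 to 3 N per mm; the ram presses about 2 x (lever force - 2 N)), 14 to 19 mm down, well short of its stop.
- trigger_top (a point): Centre of the top face of the lever's black thumb pad (34 mm wide, 44 mm long), pressed straight down; at rest about 96 mm above the worktop, x = 0, y = -191 mm on the press; full stroke about 26 mm. At rest the pad rises to its free (-y) end by 0.18 rad. Pivot at y = -120 mm, 73 mm high.
- release_press (a joint): Release button, m: 0 = up, 0.010 = fully down. It carries the holding pawl, so it bobs by up to 4 mm as teeth click past. At 0.008 the ram is free; takes about 3 to 5 N. Hold it fully down about half a second, the lever up and untouched, while the ram runs back.
- release_top (a point): Centre of the top of the black round release button (26 mm across) on the housing: x = 0, y = -58 mm on the press, about 106 mm above the worktop when up.
- timer: Bystander: white bench timer 64 x 64 x 19 mm, lying loose left of the press, beyond the cartridge. Leave alone.
- dropper_near: Bystander: brown dropper bottle, 25 mm across, 73 mm tall, standing loose beyond the press. Leave alone.
- dropper_far: Bystander: white dropper bottle, 25 mm across, 73 mm tall, standing loose beyond the press. Leave alone.
Not all that is in view belongs to the job. Leave any pink or red look-alike of the cartridge alone.

How it is judged:
On the way, in this order (a step that is already met when the one before it is completed fails the run):
1. the cartridge lies in the cradle, cap toward the ram, let go, the cap still standing out (x of cartridge in the frame of seat between -0.005 and 0.005 m and y of cartridge in the frame of seat between -0.022 and 0.004 m and z of cartridge in the frame of seat between -0.003 and 0.004 m and angle between the y axis of cartridge and the y axis of press, either way round below 0.12 rad and angle between cartridge's own z axis and vertical below 0.1 rad and y of cap_face in the frame of press between 0.02 and 0.1 m and contact force between the fingers and cartridge below 0.1 N and value of joint cap_gap above 0.004 m), for 0.1 s.
2. the ram presses the cap fully home in the cradle (x of cartridge in the frame of seat between -0.005 and 0.005 m and y of cartridge in the frame of seat between -0.022 and 0.004 m and z of cartridge in the frame of seat between -0.003 and 0.004 m and angle between the y axis of cartridge and the y axis of press, either way round below 0.12 rad and angle between cartridge's own z axis and vertical below 0.1 rad and value of joint cap_gap below 0.001 m and contact force between ram and cartridge above 5 N and value of joint ram_travel above 0.034 m), for 0.05 s.
3. the ram is released and back (value of joint ram_travel below 0.004 m), for 0.2 s.
At the end, for the whole second after the job is handed in: The cartridge lies at rest in the cradle (within 5 mm sideways, 4 mm in height, up to 22 mm short of the fixed jaw, straight within 0.12 rad), cap toward the ram and home within 1 mm, the ram back within 4 mm of its start stop and the lever up (x of cartridge in the frame of seat between -0.005 and 0.005 m and y of cartridge in the frame of seat between -0.022 and 0.004 m and z of cartridge in the frame of seat between -0.003 and 0.004 m and angle between the y axis of cartridge and the y axis of press, either way round below 0.12 rad and angle between cartridge's own z axis and vertical below 0.1 rad and y of cap_face in the frame of press between 0.02 and 0.1 m and value of joint cap_gap below 0.001 m and value of joint ram_travel below 0.004 m and value of joint trigger_angle below 0.05 rad and linear speed of cartridge below 0.02 m/s); the robot touches nothing.
It fails at once if the ram presses the cartridge with more than 45 N (lever forced) (contact force between ram and cartridge above 45 N).
It fails at once if the robot pushes the ram directly (contact force between any of the fingers, the arm and ram above 4 N).
It fails at once if the robot pushes the end cap directly (contact force between any of the fingers, the arm and cap above 5 N).
It fails at once if a bystander is moved more than 30 mm (distance of any of timer, dropper_near, dropper_far from where it was at the start of the episode above 0.03 m).
It also fails if it takes over 58 s, if anything falls off the work surface, if the arm or the gripper's body presses on something with over 40 N, if the wrist force passes 120 N, or if a joint passes its speed limit or range.

### The arm

A 6-joint arm with a two-finger parallel gripper is mounted at the origin on a cart in front of the work surface, level with it; the furniture and walls round the work are solid. World frame = base frame: x ahead of the robot, y to its left, z up, the work surface at z = 0. Lengths are in m, angles in rad, forces in N, time in s.
With the tool pointing down it reaches from about 0.275 to 0.975 m from the base axis. Payload 8.4 kg.
Tool frame: the origin (TCP) lies at the very end of the fingers, on their centre line; the grasp point (between the pads) lies 19 mm behind it; z points along the fingers, y is the direction in which the jaws open and shut (so a half turn about z gives the same grasp; the last joint's range is limited). The gripper opens to 92 mm and grips with 3 to 60 N. Pads are 20 mm wide; open, the fingers measure 128 mm over their backs; the gripper's body (75 mm by 189 mm) begins 69 mm behind the grasp point.
Start: joints at [-1.111, 0.353, 1.633, -0, 1.155, -0.002], TCP at [0.278, -0.56, 0.215] pointing down, gripper open.
Joint ranges: [-2.63, 2.63], [-0.92, 2.1], [0.06, 2.66], [-1.3, 4.44], [0, 2.69], [-3.02, 3.02]. Speed limits (rad/s): [2.22, 2.22, 2.79, 3.14, 3.14, 3.14].

### API

Orientations are given as a unit quaternion [w, x, y, z].
In Python, from bench import read_state, viewer, job gives the robot as it stands.
- The arm moves only by the tool send_rows, never from a script. Its arguments are lists of equal length, an entry for each row: "offset": the shift along the tool's x, y, z scaled (see below), a list of three; "rotation": the turn, a rotation vector about the tool's x, y, z scaled (see below), a list of three. A call has 1 to 8 rows; each row is the pose to reach, as a shift and turn from the pose commanded when the call began, along the tool's axes at that moment; what a row does not reach only later rows make up. The controller multiplies each number of a shift by 0.25 m and each number of a turn by pi/2 rad. A row lasts 1/12 s, in which the tool goes at most 41.7 mm and 7.16 degrees, less where a joint would pass 70% of its speed; a pose out of reach is approached as far as the arm can. A call with a number of a shift or a turn outside -1 to 1 is refused whole. A call with a gripper value outside its range is refused whole. "claw" is the closure, from 0 (fully open) to 1 (shut), set as the call begins (left out, the last holds). The fingers move at their own pace and stop on an object; the grip force is fixed at half the most. Time passes only in rows, so rows that repeat a pose let the fingers close. It gives the time, the measured TCP pose, the force and the opening at its end, in the units of the state.
- read_state(): the state, without advancing time (a new reading comes with each control period).
- viewer.grab_frame(name): name is "side" or "top" or "wrist"; returns a dict with "frame" (420x560x3 uint8, blue, green, red), "fov_y" (degrees; the focal length in pixels is half the picture's height over the tangent of half this angle, whatever the lens; pixels are square), "cx", "cy" (the principal point, pixels), "R" (3x3) and "t" (3): a world point X has camera coordinates R X + t. Camera axes: x right, y down, z forward; pixel columns grow to the right and rows downward; lengths in m; the calibration is good to about 2 mm. A picture is of the moment at which its call begins. There is no depth.
- job.job_done(): hands the job in, once; it reports no verdict.
The state is a dict: "clock": time; "qpos": joint angles; "joint_velocities": joint speeds; "joint_torque": joint torques, N m; "eef_pos": TCP position; "orientation": TCP orientation; "ft_force": force on the tool from outside, world axes, zero at the start; "ft_torque": the same for the moment, N m; "width": finger opening in m.
Only numpy, scipy, OpenCV 4.12 (cv2) and the standard library are available. Lean on these libraries where they do the work, as an engineer would, in place of code of your own. Each camera call takes 0.05 s, during which the arm holds its last target. There are 200 camera calls.

## Working session

There is one attempt and no reset: what is moved stays moved. The work goes in short steps, Python scripts to look and compute and a tool call to move; the robot and the scene stay as the last step left them, time stands still between calls to the robot, and variables do not carry over. Pictures are saved under pics/ and viewed, on a budget of 10 in all, crops included, one or two more only if the job needs it, and the job is handed in when it is done.

Besides the shell and the picture viewer there is one more tool, called after "Call:" by a JSON object that holds its "name" and its "arguments", one argument or row to a line. send_rows: Moves the arm, as the interface text tells. Shifts and turns lie within -1 to 1; 1 stands for 0.25 m of shift or pi/2 rad of turn. Its arguments: {"type":"object","properties":{"offset":{"type":"array","items":{"type":"array","items":{"type":"number"}}},"rotation":{"type":"array","items":{"type":"array","items":{"type":"number"}}},"claw":{"type":"number"}},"required":["offset","rotation"]}

```bash
mkdir -p pics; ls; cat > h.py <<'E'
import numpy as np, cv2, json
from bench import read_state, viewer, job
def grab(n,f):
    d=viewer.grab_frame(n); cv2.imwrite(f'pics/{f}.png',d['frame'])
    np.savez(f'pics/{f}.npz',**{k:np.array(v) for k,v in d.items()}); return d
def load(f): return np.load(f'pics/{f}.npz')
def foc(d): return d['frame'].shape[0]/2/np.tan(np.radians(float(d['fov_y']))/2)
def proj(d,X):
    c=np.asarray(X)@np.array(d['R']).T+d['t']; return c[...,:2]/c[...,2:]*foc(d)+[float(d['cx']),float(d['cy'])]
def ray(d,u,z):
    R=np.array(d['R']);o=-R.T@d['t'];v=R.T@np.array([(u[0]-d['cx'])/foc(d),(u[1]-d['cy'])/foc(d),1.]);return o+v*(z-o[2])/v[2]
E
python3 - <<'E'
from h import *
print(read_state())
a=grab('top','top0');b=grab('side','side0')
for d in(a,b): print(d['fov_y'],d['cx'],d['cy'],d['R'],d['t'])
E
```

```text
pics
{'clock': 0.0, 'qpos': array([-1.11138937e+00,  3.53657961e-01,  1.63417133e+00, -6.97458061e-06,
        1.15520420e+00, -2.38697828e-03]), 'joint_velocities': array([-3.38404771e-04,  8.51968769e-04,  2.12477980e-05,  3.91335422e-05,
        2.97668952e-04,  5.28262330e-04]), 'joint_torque': array([ 3.57161996e-03, -5.93832493e+01, -3.34217834e+01,  6.99373498e-02,
        2.33753730e-02, -1.04894320e-04]), 'eef_pos': array([ 0.27824444, -0.55906143,  0.21384166]), 'orientation': array([-7.00965724e-04,  9.73460940e-01,  2.28852091e-01, -1.66299697e-04]), 'ft_force': array([-0.12445737, -0.25988693,  0.38112658]), 'ft_torque': array([ 0.02551479, -0.00506036, -0.04693263]), 'width': 0.09160033176588606}
44.396760659444595 276.9791089661568 211.37085096782153 [[-1.83342809e-02 -9.99831733e-01 -5.99168738e-04]
 [-9.93381020e-01  1.82839497e-02 -1.13401261e-01]
 [ 1.13393134e-01 -1.48392771e-03 -9.93549090e-01]] [0.06877112 0.55891016 1.11300965]
50.883192149303916 270.79369569472465 216.4524554486129 [[ 0.99763178 -0.06443491 -0.024062  ]
 [-0.05247676 -0.48689908 -0.87188043]
 [ 0.04446377  0.87107831 -0.48912733]] [-0.5363031   0.14186918  0.92994867]
```

View pics/top0.png

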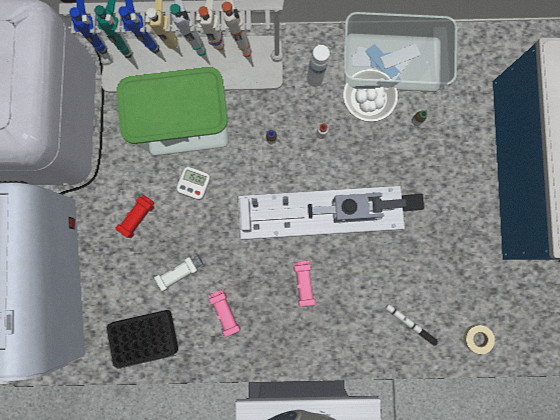

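View pics/side0.png

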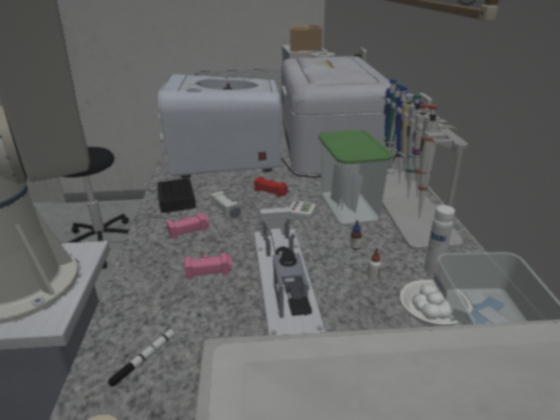

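Cartridge look-alikes in the top view are red at (135,216) and pink at (225,313) and (304,284). The white one at (178,273) fits the description: it is white, with a grey cap at its upper-right end near (197,262). I'll confirm that in an enlarged crop and measure the press at the same time.

```bash
python3 - <<'E'
from h import *
f=cv2.imread('pics/top0.png')
a=cv2.resize(f[180:245,235:430],None,fx=4,fy=4,interpolation=cv2.INTER_CUBIC)
b=cv2.resize(f[248:298,148:213],None,fx=6,fy=6,interpolation=cv2.INTER_CUBIC)
o=np.zeros((570,800,3),np.uint8);o[:a.shape[0],:a.shape[1]]=a;o[265:265+b.shape[0],:b.shape[1]]=b
cv2.imwrite('pics/crop1.png',o)
E
```

```text
(no output)
```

View pics/crop1.png

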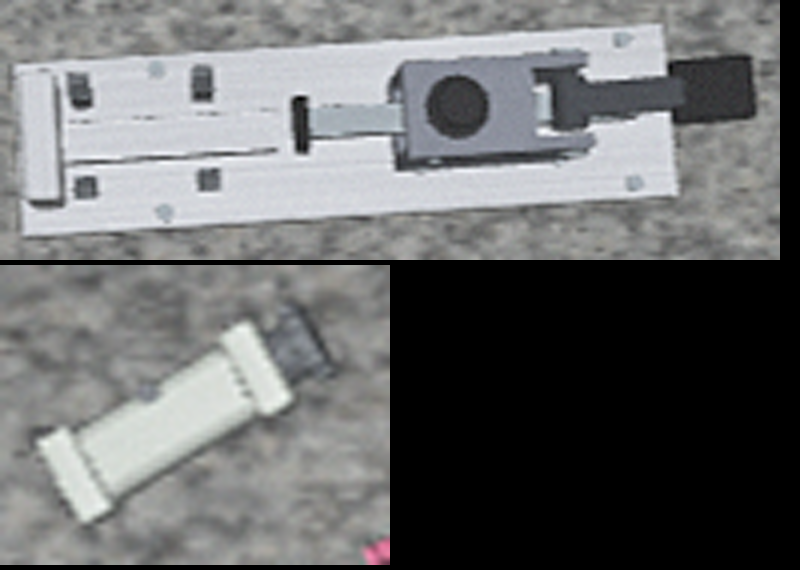

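```bash
cat > fit.py <<'E'
from h import *
from scipy.optimize import least_squares
d=load('top0'); print('cam',-np.array(d['R']).T@d['t'])
C=lambda p,ox,oy,s:(np.array(p)+.5)/s-.5+[ox,oy]
hx=.05
pts=[(15,64),(22,235),(678,194),(662,24),(457,105),(203,83),(209,180),(81,90),(86,187),(710,88)]
def model(p):
    x,y,a,b,h=p
    L=np.array([[hx,b,.012],[-hx,b,.012],[-hx,b-.372,.012],[hx,b-.372,.012],[0,-.058,.106],
     [h,.075,.062],[-h,.075,.062],[h,.143,.062],[-h,.143,.062],[0,-.191,.096]])
    c,s=np.cos(a),np.sin(a); return np.c_[c*L[:,0]-s*L[:,1]+x,s*L[:,0]+c*L[:,1]+y,L[:,2]]
U=np.array([C(p,235,180,4) for p in pts])
r=least_squares(lambda p:(proj(d,model(p))-U).ravel(),[.5,0,0,.175,.028],loss='soft_l1')
print('press',r.x.round(4)); print((proj(d,model(r.x))-U).round(2).tolist())
K=lambda p:ray(d,C((p[0],p[1]-265),148,248,6),.036)[:2]
bk=np.array([K(p) for p in[(38,440),(73,425),(112,502),(85,522)]]);fr=np.array([K(p) for p in[(220,332),(252,320),(293,398),(262,415)]])
v=bk.mean(0)-fr.mean(0);print('cart',(bk.mean(0)+fr.mean(0))/2,'yaw',np.arctan2(-v[0],v[1]),'len',np.linalg.norm(v),'(76)')
E
python3 fit.py
```

```text
cam [0.43026396 0.06019209 1.16925205]
press [ 0.5584 -0.0361  0.0476  0.1815  0.0265]
[[-0.95, 0.13], [-0.16, 1.31], [0.58, 0.69], [0.46, -0.54], [1.3, -0.38], [-0.12, -0.41], [0.04, -0.43], [-0.89, -0.11], [-0.65, -0.11], [0.42, 0.32]]
cart [0.42749473 0.28302923] yaw 0.5170779490174277 len 0.07517653934080773 (76)
```

The crop confirms it: a white cartridge with its grey cap at the right end near (310,345). The press fit is good to about 1 px. Next I'll move above the cartridge.

```bash
cat >> h.py <<'E'
from scipy.spatial.transform import Rotation as Ro
def go(x,y,z,th,s=None):
    s=s or read_state(); R=Ro.from_quat(s['orientation'],scalar_first=True)
    T=Ro.from_matrix(np.array([[np.cos(th),np.sin(th),0],[np.sin(th),-np.cos(th),0],[0,0,-1]]))
    o=R.inv().apply(np.array([x,y,z])-s['eef_pos'])/.25; r=(R.inv()*T).as_rotvec()/(np.pi/2)
    print('clk %.2f'%s['clock'],'off',o.round(4).tolist(),'rot',r.round(4).tolist(),'|mm|',round(np.linalg.norm(o)*250),'F',s['ft_force'].round(1),'w',round(s['width'],4))
PX,PY,PA=.5584,-.0361,.0476
def press(x,y):
    c,s=np.cos(PA),np.sin(PA); return PX+c*x-s*y,PY+s*x+c*y
E
python3 -c "
from h import *
go(.4275,.283,.18,2.088)"
```

```text
clk 0.10 off [2.0352, -2.7496, 0.1392] rot [-0.0006, -0.0006, -1.0353] |mm| 856 F [ 0.2  0.7 -0.2] w 0.092
```

Call:
{"name": "send_rows", "arguments": {
  "offset": [
    [0.74, -1, 0],
    [0.74, -1, 0],
    [0.74, -1, 0],
    [0.74, -1, 0],
    [0.74, -1, 0],
    [0.74, -1, 0],
    [0.74, -1, 0],
    [0.74, -1, 0]
  ],
  "rotation": [
    [0, 0, 0],
    [0, 0, 0],
    [0, 0, 0],
    [0, 0, 0],
    [0, 0, 0],
    [0, 0, 0],
    [0, 0, 0],
    [0, 0, 0]
  ],
  "claw": 0
}}

```text
clock: 0.77
eef_pos: [0.332, -0.2493, 0.2142]
orientation: [-0.001, 0.973, 0.229, -0.0]
ft_force: [-0.2, -0.4, -0.9]
width: 0.0921
```

Call:
{"name": "send_rows", "arguments": {
  "offset": [
    [0.74, -1, 0],
    [0.74, -1, 0],
    [0.74, -1, 0],
    [0.74, -1, 0],
    [0.74, -1, 0],
    [0.74, -1, 0],
    [0.74, -1, 0],
    [0.74, -1, 0]
  ],
  "rotation": [
    [0, 0, 0],
    [0, 0, 0],
    [0, 0, 0],
    [0, 0, 0],
    [0, 0, 0],
    [0, 0, 0],
    [0, 0, 0],
    [0, 0, 0]
  ]
}}

```text
clock: 1.43
eef_pos: [0.3871, 0.0566, 0.2147]
orientation: [-0.0, 0.973, 0.23, 0.0]
ft_force: [-0.8, 0.0, 0.5]
width: 0.0917
```

Call:
{"name": "send_rows", "arguments": {
  "offset": [
    [0.55, -0.75, 0.14],
    [0.55, -0.75, 0.14],
    [0.55, -0.75, 0.14],
    [0.55, -0.75, 0.14],
    [0.55, -0.75, 0.14],
    [0.55, -0.75, 0.14],
    [0.55, -0.75, 0.14],
    [0.55, -0.75, 0.14]
  ],
  "rotation": [
    [0, 0, -1],
    [0, 0, -1],
    [0, 0, -1],
    [0, 0, -1],
    [0, 0, -1],
    [0, 0, -1],
    [0, 0, -1],
    [0, 0, -1]
  ]
}}

```text
clock: 2.1
eef_pos: [0.4261, 0.2836, 0.1787]
orientation: [-0.0, 0.742, 0.671, -0.001]
ft_force: [0.1, -0.1, -0.7]
width: 0.0918
```

```bash
python3 -c "
from h import *
go(.4275,.283,.18,2.088)"
```

```text
clk 2.10 off [-0.002, 0.0059, -0.0052] rot [-0.0008, 0.0003, -0.393] |mm| 2 F [ 0.1 -0.1 -0.7] w 0.0918
```

Call:
{"name": "send_rows", "arguments": {
  "offset": [
    [0, 0, 0],
    [0, 0, 0],
    [0, 0, 0],
    [0, 0, 0],
    [0, 0, 0],
    [0, 0, 0]
  ],
  "rotation": [
    [0, 0, -0.393],
    [0, 0, -0.393],
    [0, 0, -0.393],
    [0, 0, -0.393],
    [0, 0, -0.393],
    [0, 0, -0.393]
  ]
}}

```text
clock: 2.6
eef_pos: [0.4263, 0.2819, 0.1793]
orientation: [-0.0, 0.504, 0.864, -0.0]
ft_force: [-0.4, -0.6, -0.2]
width: 0.092
```

```bash
python3 -c "
from h import *
go(.4275,.283,.18,2.088);d=grab('wrist','w1');print(-np.array(d['R']).T@d['t'])
print(proj(d,np.array([.4275,.283,.036])))"
```

```text
clk 2.60 off [0.0013, 0.0065, -0.0027] rot [-0.0004, 0.0001, -0.0021] |mm| 2 F [-0.4 -0.6 -0.2] w 0.092
[0.3879257  0.34971929 0.34883266]
[283.27085294 197.81781204]
```

View pics/w1.png

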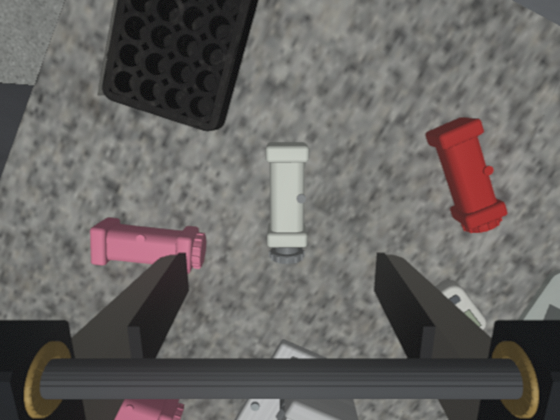

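The wrist view shows the cartridge upright in the image: back collar (287,152), front collar (287,240), cap below at (288,254). A small nub sits on its right side at (302,198), so I'll grip 13 mm behind the middle to clear it.

```bash
python3 -c "
from h import *
d=load('w1')
b=ray(d,(287.5,152.5),.036);f=ray(d,(287.3,240),.036);n=ray(d,(302,198),.02);m=(b+f)/2;v=b-f
print(m,np.linalg.norm(v),np.arctan2(-v[0],v[1]));u=v/np.linalg.norm(v);print('nub along',(n-m)@u)
a=np.arctan2(-v[0],v[1])
p=m+.013*u;print(p)
go(p[0],p[1],.06,a+np.pi/2);go(p[0],p[1],.005,a+np.pi/2)"
```

```text
[0.43051038 0.28481158 0.036     ] 0.07658652360583822 0.5175937565383321
nub along -0.004257284892987099
[0.4240781  0.29610874 0.036     ]
clk 2.65 off [0.0539, 0.0199, 0.4774] rot [-0.0003, 0.0, -0.0071] |mm| 120 F [ 1.1 -0.3  0.4] w 0.0916
clk 2.65 off [0.0539, 0.02, 0.6974] rot [-0.0003, 0.0, -0.0071] |mm| 175 F [ 1.1 -0.3  0.4] w 0.0916
```

Call:
{"name": "send_rows", "arguments": {
  "offset": [
    [0.054, 0.02, 0.2],
    [0.054, 0.02, 0.4],
    [0.054, 0.02, 0.55],
    [0.054, 0.02, 0.65],
    [0.054, 0.02, 0.697],
    [0.054, 0.02, 0.697]
  ],
  "rotation": [
    [0, 0, -0.007],
    [0, 0, -0.007],
    [0, 0, -0.007],
    [0, 0, -0.007],
    [0, 0, -0.007],
    [0, 0, -0.007]
  ],
  "claw": 0.3
}}

```text
clock: 3.15
eef_pos: [0.4226, 0.2951, 0.003]
orientation: [-0.001, 0.503, 0.864, -0.002]
ft_force: [-0.5, -0.0, 0.4]
width: 0.0643
```

Call:
{"name": "send_rows", "arguments": {
  "offset": [
    [0, 0, 0],
    [0, 0, 0],
    [0, 0, 0],
    [0, 0, 0],
    [0, 0, 0],
    [0, 0, 0]
  ],
  "rotation": [
    [0, 0, 0],
    [0, 0, 0],
    [0, 0, 0],
    [0, 0, 0],
    [0, 0, 0],
    [0, 0, 0]
  ],
  "claw": 1
}}

```text
clock: 3.65
eef_pos: [0.4246, 0.2965, 0.0061]
orientation: [0.0, 0.502, 0.865, 0.0]
ft_force: [-1.0, -0.8, 6.6]
width: 0.0298
```

Call:
{"name": "send_rows", "arguments": {
  "offset": [
    [0, 0, -0.1],
    [0, 0, -0.25],
    [0, 0, -0.4],
    [0, 0, -0.56],
    [0, 0, -0.56]
  ],
  "rotation": [
    [0, 0, 0],
    [0, 0, 0],
    [0, 0, 0],
    [0, 0, 0],
    [0, 0, 0]
  ]
}}

```text
clock: 4.07
eef_pos: [0.4277, 0.2987, 0.1523]
orientation: [0.002, 0.502, 0.865, 0.005]
ft_force: [1.5, 2.1, -1.8]
width: 0.0298
```

```bash
python3 -c "
from h import *
p=press(0,.119);print(p);go(*p,.145,PA+np.pi/2)"
```

```text
(np.float64(0.5527377387861775), np.float64(0.08276521273251666))
clk 4.07 off [-0.9981, 0.0056, 0.0284] rot [0.0064, -0.0022, 0.3002] |mm| 250 F [ 1.5  2.1 -1.8] w 0.0298
```

Call:
{"name": "send_rows", "arguments": {
  "offset": [
    [-0.14, 0, 0.02],
    [-0.28, 0, 0.02],
    [-0.42, 0, 0.02],
    [-0.56, 0, 0.02],
    [-0.7, 0, 0.02],
    [-0.84, 0, 0.02],
    [-0.95, 0.005, 0.028],
    [-0.998, 0.005, 0.028]
  ],
  "rotation": [
    [0, 0, 0.05],
    [0, 0, 0.1],
    [0, 0, 0.15],
    [0, 0, 0.2],
    [0, 0, 0.25],
    [0, 0, 0.3],
    [0, 0, 0.3],
    [0.006, -0.002, 0.3]
  ]
}}

```text
clock: 4.73
eef_pos: [0.5501, 0.0773, 0.1374]
orientation: [-0.001, 0.691, 0.723, -0.005]
ft_force: [0.1, 0.5, -1.6]
width: 0.0299
```

Call:
{"name": "send_rows", "arguments": {
  "offset": [
    [0, 0, 0],
    [0, 0, 0]
  ],
  "rotation": [
    [0, 0, 0],
    [0, 0, 0]
  ]
}}

```text
clock: 4.9
eef_pos: [0.5487, 0.0803, 0.1376]
orientation: [-0.002, 0.69, 0.723, -0.005]
ft_force: [-0.4, -0.0, -2.3]
width: 0.0299
```

```bash
python3 -c "
from h import *
p=press(0,.119);go(*p,.145,PA+np.pi/2)
d=grab('wrist','w2')
def P(x,y,z): return proj(d,np.array([*press(x,y),z])).round(1)
for n,q in dict(p75=(.0265,.075,.062),p75m=(-.0265,.075,.062),p143=(.0265,.143,.062),p143m=(-.0265,.143,.062),jawL=(.035,.155,.077),jawR=(-.035,.155,.077),btn=(0,-.058,.106)).items(): print(n,P(*q))"
```

```text
clk 4.90 off [0.0091, 0.0164, -0.0297] rot [-0.0062, 0.0032, -0.0005] |mm| 9 F [-0.4 -0.  -2.3] w 0.0299
p75 [324.4 277.8]
p75m [249.9 277.4]
p143 [327.9 183.9]
p143m [247.5 183.7]
jawL [345.1 169.9]
jawR [230.9 169.6]
btn [286.5 478.6]
```

View pics/w2.png

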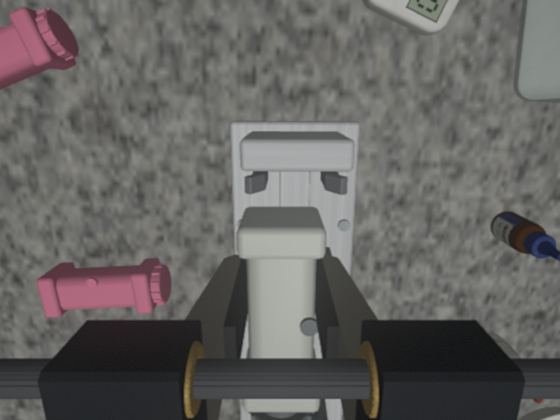

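```bash
python3 - <<'E'
from h import *
from scipy.optimize import least_squares
d=load('w2')
s=read_state();R=Ro.from_quat(s['orientation'],scalar_first=True);t=s['eef_pos'];print(t)
# cartridge in tool frame: axis along tool x (back=+x?)
print('tool x world',R.apply([1,0,0]).round(3))
for lab,y in(('backtop',.045),('fronttop',.031)):
  for sx in(-1,1): print(lab,proj(d,t+R.apply([y-.013,sx*.018,-.030])).round(1))
  for sx in(-1,1): print(lab,'z0',proj(d,t+R.apply([y-.013,sx*.018,.006])).round(1))
# press refit in wrist image
L=[(.0265,.143,.062),(-.0265,.143,.062),(.05,.1815,.012),(-.05,.1815,.012),(.035,.155,.077),(-.035,.155,.077)]
U=[(335,183),(256,183),(358,124),(232,124),(353,169),(241,169)]
def f(p):
    c,s_=np.cos(p[2]),np.sin(p[2]);X=np.array([[p[0]+c*x-s_*y,p[1]+s_*x+c*y,z] for x,y,z in L]);return (proj(d,X)-U).ravel()
r=least_squares(f,[PX,PY,PA],loss='soft_l1');print(r.x,f(r.x).reshape(-1,2).round(1).tolist(),f([PX,PY,PA]).reshape(-1,2).round(1).tolist())
E
```

```text
[0.54833152 0.08089038 0.13774274]
tool x world [-0.048  0.999 -0.005]
backtop [232.3 224.7]
backtop [325.2 224.7]
backtop z0 [241.6 201.4]
backtop z0 [316.8 201.4]
fronttop [233.5 258.2]
fronttop [324.  258.2]
fronttop z0 [242.4 229.1]
fronttop z0 [316.  229.2]
[ 0.56386388 -0.03567616  0.04886559] [[0.9, 0.6], [-0.5, 0.5], [2.6, -4.2], [-3.6, -4.1], [0.8, 0.6], [-1.6, 0.4]] [[-7.1, 0.9], [-8.5, 0.7], [-4.4, -3.9], [-10.5, -4.0], [-7.9, 0.9], [-10.1, 0.6]]
```

The wrist view shows the far posts at (256,183) and (335,183), and the jaw spanning x 241–353. The press is therefore about 4–5 mm further in +x than the top-view fit. I'll shift, lower a little and check again with an enlarged view.

```bash
sed -i 's/^PX,PY,PA=.*/PX,PY,PA=.5628,-.036,.0485/' h.py; python3 -c "
from h import *
p=press(0,.119);go(*p,.106,PA+np.pi/2)"
```

```text
clk 4.95 off [0.0068, 0.0364, 0.1266] rot [-0.0062, 0.0031, -0.0003] |mm| 33 F [-0.8  0.7 -1.9] w 0.0301
```

Call:
{"name": "send_rows", "arguments": {
  "offset": [
    [0.007, 0.036, 0.06],
    [0.007, 0.036, 0.127],
    [0.007, 0.036, 0.127],
    [0.007, 0.036, 0.127],
    [0.007, 0.036, 0.127]
  ],
  "rotation": [
    [-0.006, 0.003, 0],
    [-0.006, 0.003, 0],
    [-0.006, 0.003, 0],
    [-0.006, 0.003, 0],
    [-0.006, 0.003, 0]
  ]
}}

```text
clock: 5.37
eef_pos: [0.5575, 0.0832, 0.107]
orientation: [0.0, 0.689, 0.724, 0.0]
ft_force: [-0.2, 1.1, -2.8]
width: 0.0295
```

```bash
python3 -c "
from h import *
p=press(0,.119);go(*p,.106,PA+np.pi/2)
d=grab('wrist','w3');print(read_state()['eef_pos'])
o=cv2.resize(d['frame'][130:330,190:390],None,fx=3,fy=3,interpolation=cv2.INTER_CUBIC);cv2.imwrite('pics/w3c.png',o)"
```

```text
clk 5.37 off [-0.0011, -0.002, 0.0041] rot [0.0006, 0.0003, 0.0005] |mm| 1 F [-0.2  1.1 -2.8] w 0.0295
[0.55790124 0.08301933 0.1073033 ]
```

View pics/w3c.png

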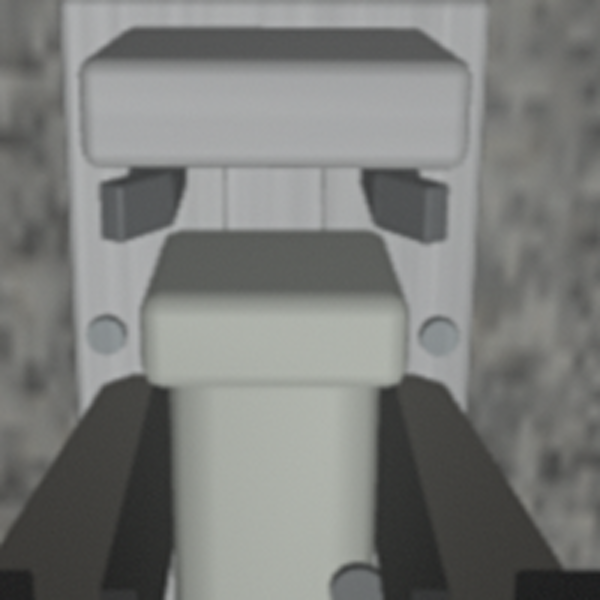

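```bash
python3 - <<'E'
from h import *
from scipy.optimize import least_squares
d=load('w3')
t=np.array([.5579,.0830,.1073])
u=np.array([-np.sin(PA),np.cos(PA),0])
q=lambda x,y:np.array([x/3+190,y/3+130])
# fit cartridge height h0 (bottom z) and along offset from TCP of back face
def X(b,h): return np.array([[*(t+u*b)[:2],h],[*(t+u*b)[:2],h+.036],[*(t+u*(b-.014))[:2],h+.036]])
U=np.array([q(276,231),q(275,294),q(275,386)])
f=lambda p:(proj(d,X(*p))-U)[:,1]
r=least_squares(f,[.032,.101]);print('back offset,bottom z',r.x,f(r.x))
# press jaw top-front edge z.077 y.155, posts
for n,a,z in(('jaw',.155,.077),('post near top',.137,.062),('post far',.149,.062)): print(n,((proj(d,np.array([*press(0,a),z]))-[190,130])*3).round(1))
p=press(0,.119);go(*p,.048,PA+np.pi/2);go(*p,.038,PA+np.pi/2)
E
```

```text
back offset,bottom z [0.02585281 0.08497095] [-0.37018742  0.52967806 -0.22928492]
jaw [267.5 164. ]
post near top [267.7 238.1]
post far [267.7 178.3]
clk 5.42 off [-0.0004, -0.0039, 0.2372] rot [0.0011, 0.0002, 0.0004] |mm| 59 F [ 0.3 -0.1 -2.3] w 0.0298
clk 5.42 off [-0.0004, -0.004, 0.2772] rot [0.0011, 0.0002, 0.0004] |mm| 69 F [ 0.3 -0.1 -2.3] w 0.0298
```

```bash
python3 - <<'E'
from h import *
d=load('w3');t=np.array([.5579,.0830,.1073]);u=np.array([-np.sin(PA),np.cos(PA),0]);v=np.array([u[1],-u[0],0])
print('cam rel TCP',-d['R'].T@d['t']-t, 'f',foc(d))
for h in(.101,.093,.085):
  for b in(.032,.026):
    o=[]
    for (bb,z) in((b,h),(b,h+.036),(b-.014,h+.036)):
      P=[((proj(d,np.array([*(t+u*bb+s*.018*v)[:2],z]))-[190,130])*3) for s in(-1,1)]
      o.append((round(P[0][1]),round(P[1][0]-P[0][0])))
    print(h,b,o)
P=[((proj(d,np.array([*press(s*.035,.155),.077]))-[190,130])*3).round(0) for s in(-1,1)];print('jaw',P,'obs 82..470')
P=[((proj(d,np.array([*press(s*.05,.1815),.012]))-[190,130])*3).round(0) for s in(-1,1)];print('bed',P,'obs 65..488')
w=load('w1');a=.5176;uu=np.array([-np.sin(a),np.cos(a),0]);vv=np.array([uu[1],-uu[0],0]);m=np.array([.4305,.2848,.036])
for k in(.038,-.038):print([proj(w,m+uu*k+s*.018*vv).round(1) for s in(-1,1)],'obs 267.5..307.5')
E
```

```text
cam rel TCP [-0.00390014  0.07811695  0.16920454] f 378.22471661514686
0.101 0.032 [(219, 225), (290, 278), (390, 271)]
0.101 0.026 [(255, 223), (333, 275), (431, 268)]
0.093 0.032 [(207, 216), (271, 264), (367, 258)]
0.093 0.026 [(241, 214), (313, 261), (407, 255)]
0.085 0.032 [(196, 208), (255, 252), (346, 246)]
0.085 0.026 [(229, 206), (294, 249), (384, 243)]
jaw [array([ 72., 164.]), array([463., 164.])] obs 82..470
bed [array([ 49., -10.]), array([488.,  -9.])] obs 65..488
[array([265.6, 152.9]), array([309.4, 152.8])] obs 267.5..307.5
[array([266.8, 239.7]), array([307.8, 239.7])] obs 267.5..307.5
```

Jaw, posts, rail and collar all centre on column 275 ±1 in the crop, so the cartridge is aligned, with about 4 mm left to the jaw. Lowering now.

Call:
{"name": "send_rows", "arguments": {
  "offset": [
    [0, -0.004, 0.08],
    [0, -0.004, 0.15],
    [0, -0.004, 0.2],
    [0, -0.004, 0.23],
    [0, -0.004, 0.24],
    [0, -0.004, 0.24]
  ],
  "rotation": [
    [0, 0, 0],
    [0, 0, 0],
    [0, 0, 0],
    [0, 0, 0],
    [0, 0, 0],
    [0, 0, 0]
  ]
}}

```text
clock: 5.92
eef_pos: [0.5569, 0.0823, 0.0464]
orientation: [0.0, 0.69, 0.724, 0.0]
ft_force: [1.0, -0.3, -1.9]
width: 0.0297
```

Call:
{"name": "send_rows", "arguments": {
  "offset": [
    [0, 0, 0.015],
    [0, 0, 0.03],
    [0, 0, 0.036],
    [0, 0, 0.036]
  ],
  "rotation": [
    [0, 0, 0],
    [0, 0, 0],
    [0, 0, 0],
    [0, 0, 0]
  ]
}}

```text
clock: 6.25
eef_pos: [0.5574, 0.0823, 0.0381]
orientation: [0.001, 0.69, 0.724, 0.001]
ft_force: [-1.6, -0.2, 2.7]
width: 0.0296
```

Call:
{"name": "send_rows", "arguments": {
  "offset": [
    [0, 0, 0],
    [0, 0, 0],
    [0, 0, 0],
    [0, 0, 0],
    [0, 0, 0],
    [0, 0, 0]
  ],
  "rotation": [
    [0, 0, 0],
    [0, 0, 0],
    [0, 0, 0],
    [0, 0, 0],
    [0, 0, 0],
    [0, 0, 0]
  ],
  "claw": 0.3
}}

```text
clock: 6.75
eef_pos: [0.557, 0.0823, 0.0375]
orientation: [0.001, 0.69, 0.724, 0.0]
ft_force: [0.2, -0.3, -0.2]
width: 0.0645
```

Call:
{"name": "send_rows", "arguments": {
  "offset": [
    [0, 0, -0.06],
    [0, 0, -0.16],
    [0, 0, -0.3],
    [0, 0, -0.44],
    [0, 0, -0.48],
    [0, 0, -0.48],
    [0, 0, -0.48]
  ],
  "rotation": [
    [0, 0, 0],
    [0, 0, 0],
    [0, 0, 0],
    [0, 0, 0],
    [0, 0, 0],
    [0, 0, 0],
    [0, 0, 0]
  ]
}}

```text
clock: 7.33
eef_pos: [0.5568, 0.0823, 0.1573]
orientation: [0.001, 0.69, 0.724, 0.0]
ft_force: [-0.9, 0.1, -0.9]
width: 0.0644
```

```bash
python3 -c "
from h import *
s=read_state();print(s['eef_pos'],s['ft_force'])
d=grab('wrist','w4');e=grab('top','top4')
o=np.zeros((560,800,3),np.uint8);o[:300,:]=cv2.resize(e['frame'][175:250,235:435],None,fx=4,fy=4,interpolation=cv2.INTER_CUBIC)
a=cv2.resize(d['frame'][150:420,180:400],(212,260));o[300:,:212]=a
cv2.imwrite('pics/c4.png',o)
p=press(0,.0);print(p)"
```

```text
[0.55675196 0.08229538 0.1573116 ] [-0.89956887  0.06183955 -0.88493428]
(np.float64(0.5628), np.float64(-0.036))
```

View pics/c4.png

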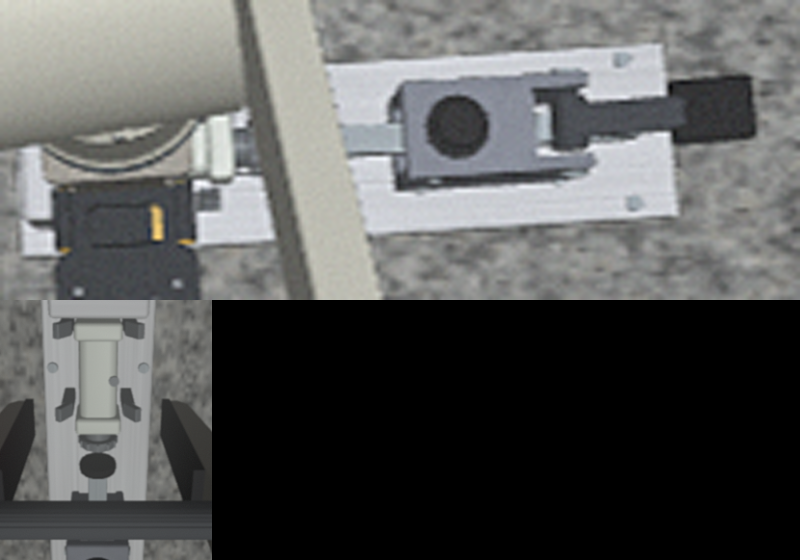

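The cartridge lies in the cradle between all four posts, cap toward the ram, with the fingers clear. Next I'll estimate the starting ram travel and move over the lever with the fingers closed.

```bash
python3 - <<'E'
from h import *
d=load('top0')
a=ray(d,((292.5)/4-.5+235,125.5/4-.5+180),.058)[:2]
c,s=np.cos(.0476),np.sin(.0476);r=a-[.5584,-.0361];print('ram face y',-s*r[0]+c*r[1])
p=press(-.001,-.192);print(p);go(*p,.112,PA+np.pi/2)
E
```

```text
ram face y 0.02805220800376137
(np.float64(0.571109525631816), np.float64(-0.22782270924938525))
clk 7.43 off [-1.2413, 0.0026, 0.1758] rot [-0.001, 0.0005, -0.0002] |mm| 313 F [-0.3 -0.  -0.1] w 0.0641
```

Call:
{"name": "send_rows", "arguments": {
  "offset": [
    [-0.16, 0, 0],
    [-0.32, 0, 0],
    [-0.48, 0, 0],
    [-0.64, 0, 0],
    [-0.8, 0, 0],
    [-0.96, 0, 0],
    [-1, 0, 0]
  ],
  "rotation": [
    [0, 0, 0],
    [0, 0, 0],
    [0, 0, 0],
    [0, 0, 0],
    [0, 0, 0],
    [0, 0, 0],
    [0, 0, 0]
  ],
  "claw": 1
}}

```text
clock: 8.02
eef_pos: [0.5679, -0.1721, 0.1556]
orientation: [-0.0, 0.691, 0.723, -0.001]
ft_force: [-0.1, 0.0, 0.4]
width: 0.0195
```

Call:
{"name": "send_rows", "arguments": {
  "offset": [
    [-0.12, 0, 0],
    [-0.24, 0, 0.04],
    [-0.24, 0, 0.1],
    [-0.24, 0, 0.16],
    [-0.24, 0, 0.175],
    [-0.24, 0, 0.175],
    [-0.24, 0, 0.175]
  ],
  "rotation": [
    [0, 0, 0],
    [0, 0, 0],
    [0, 0, 0],
    [0, 0, 0],
    [0, 0, 0],
    [0, 0, 0],
    [0, 0, 0]
  ]
}}

```text
clock: 8.6
eef_pos: [0.5714, -0.2267, 0.1132]
orientation: [-0.0, 0.69, 0.724, -0.0]
ft_force: [0.0, -0.5, 0.6]
width: 0.0003
```

```bash
python3 -c "
from h import *
print(read_state()['eef_pos']);p=press(-.001,-.192);go(*p,.112,PA+np.pi/2)"
```

```text
[ 0.57139619 -0.22672857  0.11317452]
clk 8.60 off [-0.0043, -0.0014, 0.0047] rot [-0.0003, -0.0002, 0.0] |mm| 2 F [ 0.  -0.5  0.6] w 0.0003
```

Call:
{"name": "send_rows", "arguments": {
  "offset": [
    [-0.004, 0, 0.04],
    [-0.004, 0, 0.07],
    [-0.004, 0, 0.09],
    [-0.004, 0, 0.11],
    [-0.004, 0, 0.13],
    [-0.004, 0, 0.145],
    [-0.004, 0, 0.15],
    [-0.004, 0, 0.15]
  ],
  "rotation": [
    [0, 0, 0],
    [0, 0, 0],
    [0, 0, 0],
    [0, 0, 0],
    [0, 0, 0],
    [0, 0, 0],
    [0, 0, 0],
    [0, 0, 0]
  ]
}}

```text
clock: 9.27
eef_pos: [0.5721, -0.2285, 0.0763]
orientation: [0.001, 0.69, 0.724, 0.0]
ft_force: [0.1, -2.8, 2.8]
width: 0.0003
```

Call:
{"name": "send_rows", "arguments": {
  "offset": [
    [0, 0, 0.01],
    [0, 0, 0.01],
    [0, 0, 0.01]
  ],
  "rotation": [
    [0, 0, 0],
    [0, 0, 0],
    [0, 0, 0]
  ]
}}

```text
clock: 9.52
eef_pos: [0.5721, -0.2285, 0.0741]
orientation: [0.001, 0.69, 0.724, 0.0]
ft_force: [1.2, -3.1, 5.0]
width: 0.0005
```

Call:
{"name": "send_rows", "arguments": {
  "offset": [
    [0, 0, -0.08],
    [0, 0, -0.16],
    [0, 0, -0.16],
    [0, 0, -0.16],
    [0, 0, -0.16]
  ],
  "rotation": [
    [0, 0, 0],
    [0, 0, 0],
    [0, 0, 0],
    [0, 0, 0],
    [0, 0, 0]
  ]
}}

```text
clock: 9.93
eef_pos: [0.5709, -0.2277, 0.1129]
orientation: [-0.0, 0.69, 0.724, 0.0]
ft_force: [-0.0, -0.3, -0.6]
width: -0.0
```

Call:
{"name": "send_rows", "arguments": {
  "offset": [
    [0, 0, 0.05],
    [0, 0, 0.07],
    [0, 0, 0.09],
    [0, 0, 0.1],
    [0, 0, 0.11],
    [0, 0, 0.12],
    [0, 0, 0.13],
    [0, 0, 0.13]
  ],
  "rotation": [
    [0, 0, 0],
    [0, 0, 0],
    [0, 0, 0],
    [0, 0, 0],
    [0, 0, 0],
    [0, 0, 0],
    [0, 0, 0],
    [0, 0, 0]
  ]
}}

```text
clock: 10.6
eef_pos: [0.5717, -0.2286, 0.0811]
orientation: [0.001, 0.69, 0.724, 0.0]
ft_force: [-1.2, -2.5, 4.4]
width: 0.0
```

Call:
{"name": "send_rows", "arguments": {
  "offset": [
    [0, 0, 0.015],
    [0, 0, 0.03],
    [0, 0, 0.03],
    [0, 0, 0.03]
  ],
  "rotation": [
    [0, 0, 0],
    [0, 0, 0],
    [0, 0, 0],
    [0, 0, 0]
  ]
}}

```text
clock: 10.93
eef_pos: [0.5721, -0.2286, 0.0741]
orientation: [0.001, 0.69, 0.724, 0.0]
ft_force: [-0.5, -3.0, 4.3]
width: 0.0006
```

Call:
{"name": "send_rows", "arguments": {
  "offset": [
    [0, 0, -0.08],
    [0, 0, -0.16],
    [0, 0, -0.16],
    [0, 0, -0.16],
    [0, 0, -0.16]
  ],
  "rotation": [
    [0, 0, 0],
    [0, 0, 0],
    [0, 0, 0],
    [0, 0, 0],
    [0, 0, 0]
  ]
}}

```text
clock: 11.35
eef_pos: [0.5714, -0.2279, 0.1132]
orientation: [0.0, 0.69, 0.724, 0.0]
ft_force: [-0.3, 0.8, 0.0]
width: 0.0001
```

Call:
{"name": "send_rows", "arguments": {
  "offset": [
    [0, 0, 0.05],
    [0, 0, 0.07],
    [0, 0, 0.09],
    [0, 0, 0.1],
    [0, 0, 0.11],
    [0, 0, 0.12],
    [0, 0, 0.12]
  ],
  "rotation": [
    [0, 0, 0],
    [0, 0, 0],
    [0, 0, 0],
    [0, 0, 0],
    [0, 0, 0],
    [0, 0, 0],
    [0, 0, 0]
  ]
}}

```text
clock: 11.93
eef_pos: [0.5716, -0.2286, 0.0835]
orientation: [0.0, 0.69, 0.724, 0.0]
ft_force: [-1.6, -2.1, 4.0]
width: 0.0004
```

Call:
{"name": "send_rows", "arguments": {
  "offset": [
    [0, 0, 0.01],
    [0, 0, 0.02],
    [0, 0, 0.02]
  ],
  "rotation": [
    [0, 0, 0],
    [0, 0, 0],
    [0, 0, 0]
  ]
}}

```text
clock: 12.18
eef_pos: [0.5719, -0.2289, 0.0792]
orientation: [0.001, 0.69, 0.724, 0.0]
ft_force: [-2.0, -5.1, 7.3]
width: 0.0004
```

Call:
{"name": "send_rows", "arguments": {
  "offset": [
    [0, 0, 0.01],
    [0, 0, 0.01]
  ],
  "rotation": [
    [0, 0, 0],
    [0, 0, 0]
  ]
}}

```text
clock: 12.35
eef_pos: [0.572, -0.2289, 0.0769]
orientation: [0.001, 0.69, 0.724, 0.0]
ft_force: [-2.4, -3.7, 7.3]
width: 0.0005
```

Call:
{"name": "send_rows", "arguments": {
  "offset": [
    [0, 0, 0.01],
    [0, 0, 0.01]
  ],
  "rotation": [
    [0, 0, 0],
    [0, 0, 0]
  ]
}}

```text
clock: 12.52
eef_pos: [0.572, -0.229, 0.0744]
orientation: [0.001, 0.69, 0.724, 0.0]
ft_force: [-2.4, -4.8, 7.0]
width: 0.0007
```

Call:
{"name": "send_rows", "arguments": {
  "offset": [
    [0, 0, -0.08],
    [0, 0, -0.16],
    [0, 0, -0.16],
    [0, 0, -0.16],
    [0, 0, -0.16]
  ],
  "rotation": [
    [0, 0, 0],
    [0, 0, 0],
    [0, 0, 0],
    [0, 0, 0],
    [0, 0, 0]
  ]
}}

```text
clock: 12.93
eef_pos: [0.5714, -0.2279, 0.1132]
orientation: [0.0, 0.69, 0.724, 0.0]
ft_force: [0.2, 0.7, 0.7]
width: 0.0006
```

Call:
{"name": "send_rows", "arguments": {
  "offset": [
    [0, 0, 0.05],
    [0, 0, 0.07],
    [0, 0, 0.08],
    [0, 0, 0.09],
    [0, 0, 0.1],
    [0, 0, 0.1]
  ],
  "rotation": [
    [0, 0, 0],
    [0, 0, 0],
    [0, 0, 0],
    [0, 0, 0],
    [0, 0, 0],
    [0, 0, 0]
  ]
}}

```text
clock: 13.43
eef_pos: [0.5711, -0.2289, 0.0881]
orientation: [0.0, 0.69, 0.724, -0.001]
ft_force: [-2.9, -2.4, 5.8]
width: 0.0003
```

Call:
{"name": "send_rows", "arguments": {
  "offset": [
    [0, 0, 0.01],
    [0, 0, 0.01]
  ],
  "rotation": [
    [0, 0, 0],
    [0, 0, 0]
  ]
}}

```text
clock: 13.6
eef_pos: [0.5714, -0.2291, 0.0859]
orientation: [0.0, 0.69, 0.724, -0.0]
ft_force: [-2.2, -3.5, 5.2]
width: 0.0007
```

Call:
{"name": "send_rows", "arguments": {
  "offset": [
    [0, 0, 0.008],
    [0, 0, 0.008]
  ],
  "rotation": [
    [0, 0, 0],
    [0, 0, 0]
  ]
}}

```text
clock: 13.77
eef_pos: [0.5714, -0.2293, 0.084]
orientation: [0.001, 0.69, 0.724, -0.0]
ft_force: [-2.6, -4.1, 6.9]
width: 0.0005
```

Call:
{"name": "send_rows", "arguments": {
  "offset": [
    [0, 0, 0.006],
    [0, 0, 0.006]
  ],
  "rotation": [
    [0, 0, 0],
    [0, 0, 0]
  ]
}}

```text
clock: 13.93
eef_pos: [0.5715, -0.2293, 0.0828]
orientation: [0.001, 0.69, 0.724, -0.0]
ft_force: [-3.0, -4.9, 7.9]
width: 0.0004
```

Call:
{"name": "send_rows", "arguments": {
  "offset": [
    [0, 0, 0.006],
    [0, 0, 0.006]
  ],
  "rotation": [
    [0, 0, 0],
    [0, 0, 0]
  ]
}}

```text
clock: 14.1
eef_pos: [0.5716, -0.2295, 0.0814]
orientation: [0.001, 0.69, 0.724, -0.0]
ft_force: [-3.5, -5.0, 8.7]
width: 0.0008
```

Call:
{"name": "send_rows", "arguments": {
  "offset": [
    [0, 0, 0.005],
    [0, 0, 0.005]
  ],
  "rotation": [
    [0, 0, 0],
    [0, 0, 0]
  ]
}}

```text
clock: 14.27
eef_pos: [0.5716, -0.2296, 0.0804]
orientation: [0.001, 0.69, 0.724, -0.001]
ft_force: [-5.0, -5.9, 10.7]
width: 0.0004
```

Call:
{"name": "send_rows", "arguments": {
  "offset": [
    [0, 0, 0.005],
    [0, 0, 0.005]
  ],
  "rotation": [
    [0, 0, 0],
    [0, 0, 0]
  ]
}}

```text
clock: 14.43
eef_pos: [0.5716, -0.2297, 0.0794]
orientation: [0.001, 0.69, 0.724, -0.001]
ft_force: [-4.9, -4.7, 13.7]
width: 0.0004
```

Call:
{"name": "send_rows", "arguments": {
  "offset": [
    [0, 0, 0.004],
    [0, 0, 0.004],
    [0, 0, 0.004]
  ],
  "rotation": [
    [0, 0, 0],
    [0, 0, 0],
    [0, 0, 0]
  ]
}}

```text
clock: 14.68
eef_pos: [0.5717, -0.2298, 0.0787]
orientation: [0.001, 0.69, 0.724, -0.001]
ft_force: [-6.6, -5.6, 14.9]
width: 0.0003
```

The lever has gone hard: 2.4 N/mm and 15 N, about 17 mm down, well short of its stop. I'll lift off, move over the button and check the cap before releasing.

Call:
{"name": "send_rows", "arguments": {
  "offset": [
    [0, 0, -0.1],
    [0, 0, -0.2],
    [0, 0, -0.32],
    [0.14, 0, -0.34],
    [0.3, 0, -0.34],
    [0.46, 0, -0.34],
    [0.535, 0, -0.34],
    [0.535, 0, -0.34]
  ],
  "rotation": [
    [0, 0, 0],
    [0, 0, 0],
    [0, 0, 0],
    [0, 0, 0],
    [0, 0, 0],
    [0, 0, 0],
    [0, 0, 0],
    [0, 0, 0]
  ]
}}

```text
clock: 15.35
eef_pos: [0.5643, -0.0911, 0.162]
orientation: [-0.001, 0.689, 0.725, 0.0]
ft_force: [-0.2, -0.3, -1.5]
width: 0.0004
```

```bash
python3 -c "
from h import *
p=press(0,-.058);go(*p,.116,PA+np.pi/2);print(read_state()['eef_pos'])
d=grab('wrist','w5');e=grab('top','top5')
o=np.zeros((580,800,3),np.uint8);o[:300,:400]=cv2.resize(e['frame'][175:250,235:335],None,fx=4,fy=4,interpolation=cv2.INTER_CUBIC)
a=cv2.resize(d['frame'][60:350,190:390],(400,580),interpolation=cv2.INTER_CUBIC);o[:,400:]=a
cv2.imwrite('pics/c5.png',o)"
```

```text
clk 15.35 off [-0.0118, 0.0048, 0.184] rot [-0.0005, -0.0007, 0.0015] |mm| 46 F [-0.2 -0.3 -1.5] w 0.0004
[ 0.56429658 -0.09109754  0.16201482]
```

View pics/c5.png

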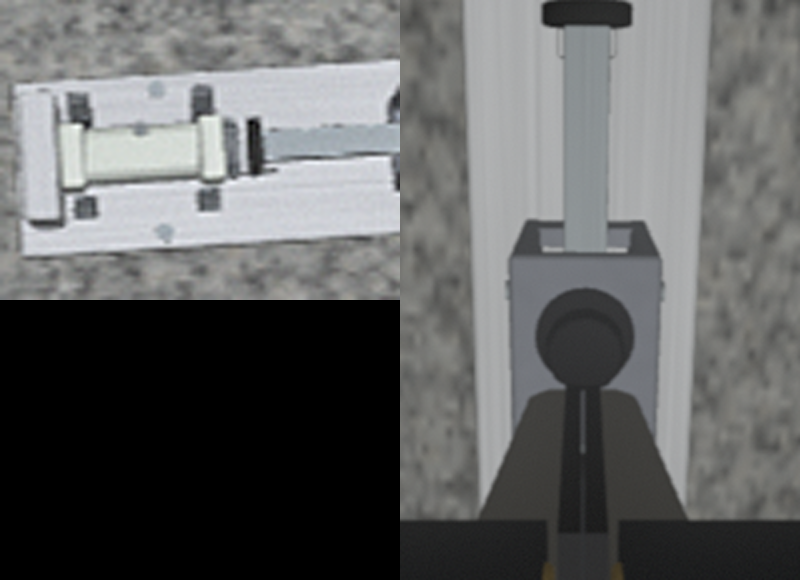

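The cartridge is against the jaw with the flange flat on the collar (crop x 225–240, no plug showing). The ram sits one tooth back, as expected, and the closed fingers line up with the button. Pressing the release now.

Call:
{"name": "send_rows", "arguments": {
  "offset": [
    [-0.012, 0.004, 0.1],
    [-0.012, 0.004, 0.18],
    [-0.012, 0.004, 0.21],
    [-0.012, 0.004, 0.235],
    [-0.012, 0.004, 0.25],
    [-0.012, 0.004, 0.262],
    [-0.012, 0.004, 0.262]
  ],
  "rotation": [
    [0, 0, 0],
    [0, 0, 0],
    [0, 0, 0],
    [0, 0, 0],
    [0, 0, 0],
    [0, 0, 0],
    [0, 0, 0]
  ]
}}

```text
clock: 16.03
eef_pos: [0.5667, -0.0983, 0.0976]
orientation: [0.001, 0.69, 0.724, 0.0]
ft_force: [-1.0, -2.2, 4.1]
width: 0.0001
```

Call:
{"name": "send_rows", "arguments": {
  "offset": [
    [0, 0, 0.006],
    [0, 0, 0.006],
    [0, 0, 0.006]
  ],
  "rotation": [
    [0, 0, 0],
    [0, 0, 0],
    [0, 0, 0]
  ]
}}

```text
clock: 16.28
eef_pos: [0.5671, -0.098, 0.0965]
orientation: [0.001, 0.69, 0.724, 0.001]
ft_force: [-1.9, -1.6, 3.7]
width: 0.0004
```

Call:
{"name": "send_rows", "arguments": {
  "offset": [
    [0, 0, 0.006],
    [0, 0, 0.01],
    [0, 0, 0.01],
    [0, 0, 0.01],
    [0, 0, 0.01],
    [0, 0, 0.01],
    [0, 0, 0.01],
    [0, 0, 0.01]
  ],
  "rotation": [
    [0, 0, 0],
    [0, 0, 0],
    [0, 0, 0],
    [0, 0, 0],
    [0, 0, 0],
    [0, 0, 0],
    [0, 0, 0],
    [0, 0, 0]
  ]
}}

```text
clock: 16.95
eef_pos: [0.5672, -0.098, 0.0959]
orientation: [0.001, 0.69, 0.724, 0.001]
ft_force: [-8.3, -2.0, 26.3]
width: 0.0002
```

Force is 26 N at z = 0.096, so the button is on its stop and has been held for over half a second. Lifting and checking.

Call:
{"name": "send_rows", "arguments": {
  "offset": [
    [0, 0, -0.06],
    [0, 0, -0.2],
    [-0.1, 0, -0.36],
    [-0.25, 0, -0.4],
    [-0.4, 0, -0.4],
    [-0.5, 0, -0.4],
    [-0.5, 0, -0.4],
    [-0.5, 0, -0.4]
  ],
  "rotation": [
    [0, 0, 0],
    [0, 0, 0],
    [0, 0, 0],
    [0, 0, 0],
    [0, 0, 0],
    [0, 0, 0],
    [0, 0, 0],
    [0, 0, 0]
  ]
}}

```text
clock: 17.62
eef_pos: [0.5724, -0.2233, 0.1933]
orientation: [0.0, 0.691, 0.723, 0.001]
ft_force: [-1.1, 1.0, -1.6]
width: 0.0002
```

```bash
python3 -c "
from h import *
s=read_state();print(s['eef_pos'],s['ft_force'],s['clock'])
d=grab('wrist','w6');e=grab('top','top6');g=grab('side','side6')
o=np.zeros((600,800,3),np.uint8);o[:300,:]=cv2.resize(e['frame'][175:250,235:435],None,fx=4,fy=4,interpolation=cv2.INTER_CUBIC)
o[300:,:400]=cv2.resize(g['frame'][190:340,220:420],(400,300),interpolation=cv2.INTER_CUBIC)
o[300:,400:]=cv2.resize(d['frame'],(400,300))
cv2.imwrite('pics/c6.png',o)"
```

```text
[ 0.57236027 -0.22325636  0.19325844] [-1.05391192  0.96679677 -1.57460159] 17.6167
```

View pics/c6.png

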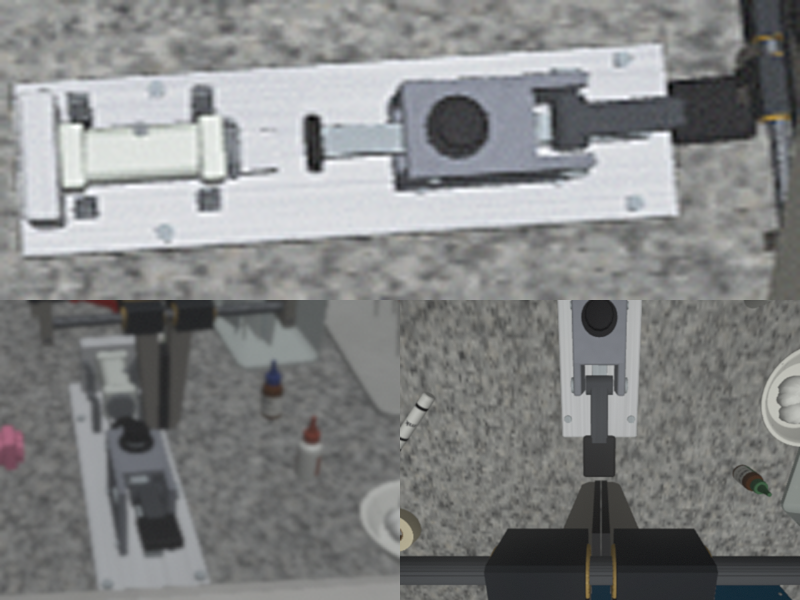

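The final view shows the cartridge against the jaw with the cap flange flat on the collar. The ram pad front is at crop x 306, about 8 mm further back than at the start, so travel is about 0. The lever is up, the droppers are in place and the arm is clear.

```bash
python3 -c "
from h import *
print(job.job_done())"
```

```text
the job is handed in; nothing more can be done
None
```

I laid the white cartridge in the cradle with its cap toward the ram and let go of it. It took three full lever strokes and a fourth that went hard. I stopped that one about 17 mm down, at about 15 N on the lever, which is roughly 26 N on the ram. I then held the release button on its stop for just over half a second and handed the job in at about 18 s; no verdict was reported.

**Last checks**
- **Cartridge:** it lies straight against the fixed jaw, with the cap flange flat on the collar and no plug showing.
- **Ram and lever:** the ram is about 8 mm further back than at the start, which puts its travel at about 0. The lever is up.
- **Surroundings:** both dropper bottles look undisturbed. The timer was not in the final crops, and the arm did not go near it.

**Disagreements**
- The top and wrist views put the press about 4–5 mm apart sideways. I used the wrist view for placing.
- The force on the release button reached 26 N at its stop, more than the 3–5 N it needs.

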